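# Hold the test kiln's lid at its vent mark

### The job

The small test kiln is to be dried out with its lid ajar. Swing the bench lamp round on its mast until it is well clear of the kiln, then raise the lid by its front handle until the wing-nut stud in the slotted stay stands right opposite the pointed nose of the index clip, and hold it there, still, so that I can tighten the wing nut: finish while holding the lid up, do not let go. Do not let the lid drop, do not shift the index clip, and leave the jar, bowl and tile where they are.

Things in the scene. Friction and masses are not known exactly. Their poses are not given: they have to be found in the camera images.
- kiln: Small cold top-loading test kiln, fixed on the table; steel case 240 x 240 mm, 147 mm high, lid on top. Origin: centre of the underside. +x: from handle side to hinge side; +y: its left, where the controller box (45 mm deep, 125 mm high) sits. 138 mm to -y stands the slotted stay: a curved steel plate in the x-z plane, 29 mm broad, reaching 310 mm above the table.
- lid_hinge (a point): Midpoint of the lid's hinge axis at the rear of the kiln (kiln x = +132, y = 0, z = +169 mm). The axis is parallel to the kiln's y axis.
- kiln_lid (a joint): Lid angle, rad: 0 shut, growing as the handle side rises (up to 1.3). The lid (240 x 240 x 44 mm, 0.6 to 1.0 kg) turns freely and falls shut when let go; the wing nut is loose and does not brake it.
- lid_handle (a point): Middle of the handle: a level round wooden bar, 18 mm diameter, 120 mm long, parallel to the hinge, 55 mm out from the lid's front, on brackets 8 mm wide centred 64 mm either side of the middle; the gap between bar and lid is open above and below. Lid shut: 307 mm from the hinge axis towards kiln -x, 10 mm above it, 12 mm below the lid's top.
- stud (a point): Centre of the wing-nut stud on the lid's right side (kiln -y), which runs in the curved slot of the stay, 180 mm from the hinge axis. With the lid shut it lies at the height of the hinge axis, straight towards kiln -x.
- vent_mark (a point): Point on the slot's centre line opposite the nose of the index clip, 180 mm from the hinge axis; the stud must come here (lid angle 0.28 to 0.50 rad, wherever the clip is set). The clip is a dark steel block 24 x 20 x 16 mm with a round thumbscrew, clamped on the outer (front) edge of the stay; its pointed nose points to the hinge axis.
- lid_middle (a point): Fixed point on the kiln over the middle of the shut lid with its handle (kiln x = -30, y = 0, z = 191 mm). It does not move with the lid.
- lamp_pivot (a point): Vertical swing axis of the bench lamp, at the top of its fixed mast (16 mm diameter), at the height of the arm tube's axis (310 mm above the table). A round hub, 28 mm diameter, reaches 17 mm above it.
- lamp_head (a point): On the arm tube's axis over the centre of the lamp head, 260 mm from the swing axis; its +y points back along the tube to the mast. Tube: level, round, 14 mm diameter. The shade hangs below it, 104 mm diameter, from 18 to 70 mm under the tube's axis; a 24 mm hub reaches 10 mm above the axis.
- lamp_arm (a joint): Swing of the lamp arm about its mast, rad: at 0 the arm points along the lamp's -y (towards the kiln), growing as it swings clockwise seen from above, that is, towards the robot; range -1.8 to 2.4. Stiff: it stays where it is left and needs about 0.2 N m.
- lamp: Fixed bench lamp stand at the kiln's left: round foot 124 mm diameter. Origin: centre of the foot, on the table.
- glaze_jar: Bystander: lidded glaze jar, 68 mm diameter, 85 mm high. Origin: centre of its underside.
- bowl: Bystander: lilac plastic bowl, 110 mm diameter, 55 mm high. Origin: centre of its underside.
- tile: Bystander: scalloped leather-hard clay tile, 124 mm across, 14 mm thick. Origin: centre of its underside.

How it is judged:
On the way, in this order (a step that is already met when the one before it is completed fails the run):
1. the lamp is swung clear of the kiln while the lid is still shut (horizontal distance between lamp_head and lid_middle above 0.235 m and value of joint kiln_lid below 0.06 rad), for 0.2 s.
2. the lid is held by its handle at the vent mark (distance between stud and vent_mark below 0.01 m and distance between the grasp point and lid_handle below 0.06 m and contact force between any of the fingers, the arm and kiln_lid above 1.5 N), for 0.3 s.
At the end, for the whole second after the job is handed in: The lid is held still by the robot at its handle, carried by nothing else, with the stud within 10 mm of the vent mark (about 3 degrees of lid angle), and the lamp head's centre is more than 235 mm, seen from above, from the middle of the lid (all of step 2 and velocity of joint kiln_lid between -0.06 and 0.06 rad/s and contact force between kiln_lid and glaze_jar below 0.3 N and contact force between kiln_lid and bowl below 0.3 N and contact force between kiln_lid and tile below 0.3 N and horizontal distance between lamp_head and lid_middle above 0.235 m); the arm keeps its last pose, push and grip.
It fails at once if the lid is raised into the lamp: more than 0.1 rad open with the lamp head still over the kiln (value of joint kiln_lid above 0.1 rad and horizontal distance between lamp_head and lid_middle below 0.22 m).
It fails at once if the lid is dropped (falls faster than 1 rad/s) (velocity of joint kiln_lid below -1 rad/s).
It fails at once if the index clip is shifted by more than 6 mm (distance of vent_mark from where it was at the start of the episode above 0.006 m).
It fails at once if the jar, bowl or tile is moved by more than 30 mm (distance of any of glaze_jar, bowl, tile from where it was at the start of the episode above 0.03 m).
It also fails if it takes over 54 s, if anything falls off the work surface, if the arm or the gripper's body presses on something with over 40 N, if the wrist force passes 120 N, or if a joint passes its speed limit or range.

### The arm

A 6-joint arm with a two-finger parallel gripper is mounted at the origin on the work surface. World frame = base frame: x ahead of the robot, y to its left, z up, the work surface at z = 0. Lengths are in m, angles in rad, forces in N, time in s.
With the tool pointing down it reaches from about 0.25 to 0.725 m from the base axis. Payload 4 kg.
Tool frame: the origin (TCP) lies where the fingers leave the gripper's body, on its centre line; the fingertips stand 73 mm ahead of it and the grasp point (between the pads) lies 54 mm ahead of it (bot.tips_ahead is the z of the fingertips in the tool frame, in m); z points along the fingers, y is the direction in which the jaws open and shut (so a half turn about z gives the same grasp; the last joint's range is limited). The gripper opens to 85 mm and grips with 20 to 120 N. Pads are 22 mm wide; open, the fingers measure 114 mm over their backs; the gripper's body (76 mm by 85 mm) begins 54 mm behind the grasp point. The pads swing forward as they close: fully open they stand 13 mm farther back than shut.
Start: joints at [1.155, 0.241, 0.005, 1.335, 0, 1.571], TCP at [0.202, 0.457, 0.304] pointing down, gripper open.
Joint ranges: [-2.72, 2.72], [-1.05, 1.87], [-1.09, 1.28], [-1.99, 2.15], [-1.42, 1.44], [-3.14, 3.14]. Speed limits (rad/s): [2.79, 2.79, 3.14, 3.14, 3.14, 3.14].

### API

Orientations are given as a unit quaternion [x, y, z, w].
In Python, from workcell import readout, camera, get_calibration, order, bot gives the robot as it stands.
- The arm moves only by the tool send_rows, never from a script. Its argument "moves" is a list of rows, each a list of 3 entries, a list of its own where there are three numbers: the shift along the tool's x, y, z in mm, then the turn, a rotation vector about the tool's x, y, z in rad, then the finger opening in mm, from 0 to 85.4. In form: [[[dx, dy, dz], [ax, ay, az], grip], ...]. A call has 1 to 12 rows; each row is the pose to reach, as a shift and turn from the pose measured when the call began, along the tool's axes at that moment; what a row does not reach only later rows make up. A row lasts 1/12 s, in which the tool goes at most 41.7 mm and 7.16 degrees, less where a joint would pass 70% of its speed; a pose out of reach is approached as far as the arm can. A call with a gripper value outside its range is refused whole. The fingers move at their own pace and stop on an object; the grip force is fixed at half the most. Time passes only in rows, so rows that repeat a pose let the fingers close. It gives the time, the measured TCP pose, the force and the opening at its end, in the units of the state.
- readout.get_obs(): the state, without advancing time (a new reading comes with each control period).
- camera(name): name is "scene" or "top" or "wrist"; returns the picture (384x512x3 uint8, red, green, blue); there is no depth.
- get_calibration(name): a dict with "fx", "fy", "cx", "cy" (pixels), "R" (3x3) and "t" (3): a world point X has camera coordinates R X + t. Camera axes: x right, y down, z forward; pixel columns grow to the right and rows downward; lengths in m; the calibration is good to about 2 mm. A picture is of the moment at which its call begins: read the wrist's pose just before it. get_calibration takes no time and is no camera call; for the wrist camera it gives the pose at the moment of the call.
- order.job_done(): hands the job in, once; it reports no verdict.
The state is a dict: "clock": time; "joint_pos": joint angles; "joint_vel": joint speeds; "tau": joint torques, N m; "eef_pos": TCP position; "tool_rot": TCP orientation; "ft_force": force on the tool from outside, world axes, zero at the start; "ft_torque": the same for the moment, N m; "grip_width": finger opening in m.
Only numpy, scipy, OpenCV 4.12 (cv2) and the standard library are available. Lean on these libraries where they do the work, as an engineer would, in place of code of your own. Each camera call takes 0.05 s, during which the arm holds its last target. There are 200 camera calls.

## Working session

There is one attempt and no reset: what is moved stays moved. The work goes in short steps, Python scripts to look and compute and a tool call to move; the robot and the scene stay as the last step left them, time stands still between calls to the robot, and variables do not carry over. Pictures are saved under pics/ and viewed, about 8 in all and at most 12, crops included, and the job is handed in when it is done.

Besides the shell and the picture viewer there is one more tool, called after "Call:" as name(argument=value, ...), one argument or row to a line, values as JSON. send_rows: Moves the arm, as the interface text tells. Its arguments: {"type":"object","properties":{"moves":{"type":"array","items":{"type":"array"}}},"required":["moves"]}

```bash
mkdir -p pics; ls; python3 - <<'E'
from workcell import readout, camera, get_calibration
import cv2
print(readout.get_obs())
for n in("scene","top"):
    print(n,get_calibration(n))
    cv2.imwrite(f"pics/{n}0.png",cv2.resize(cv2.cvtColor(camera(n),cv2.COLOR_RGB2BGR),(768,576),interpolation=cv2.INTER_CUBIC))
E
```

```text
pics
{'clock': 0.0, 'joint_pos': array([1.15504279e+00, 2.41412340e-01, 3.69802352e-03, 1.33521486e+00,
       1.79191008e-05, 1.57078104e+00]), 'joint_vel': array([-0.00031098, -0.00062434, -0.00077919,  0.00056622, -0.00080012,
       -0.00091818]), 'tau': array([-4.59149742e-04, -3.72319114e+01,  2.52408010e+01,  1.69328449e-02,
       -6.91414721e-05,  7.57820686e-06]), 'eef_pos': array([0.20173541, 0.45695365, 0.30300313]), 'tool_rot': array([ 2.06375258e-01,  9.78472338e-01, -1.04161455e-03, -2.28866262e-04]), 'ft_force': array([-0.59511306, -0.47493387, -0.24115232]), 'ft_torque': array([-0.00265137, -0.03660463,  0.0274218 ]), 'grip_width': 0.0852932623127207}
scene {'fx': 408.18174215426865, 'fy': 408.18174215426865, 'cx': 253.74816006749555, 'cy': 192.25681927655492, 'R': array([[ 0.18982954,  0.98165066, -0.01807559],
       [ 0.58458269, -0.12779834, -0.80120575],
       [-0.78881419,  0.14152584, -0.59811588]]), 't': array([-0.1185779 , -0.19539089,  1.7384824 ])}
top {'fx': 399.40516757430674, 'fy': 399.40516757430674, 'cx': 253.91547025082028, 'cy': 187.92302171551054, 'R': array([[ 0.00140305, -0.99994195,  0.01068279],
       [-0.98187568, -0.00340216, -0.18949556],
       [ 0.18952091, -0.0102233 , -0.98182346]]), 't': array([-0.03554886,  0.61320171,  1.06350025])}
```

View pics/scene0.png

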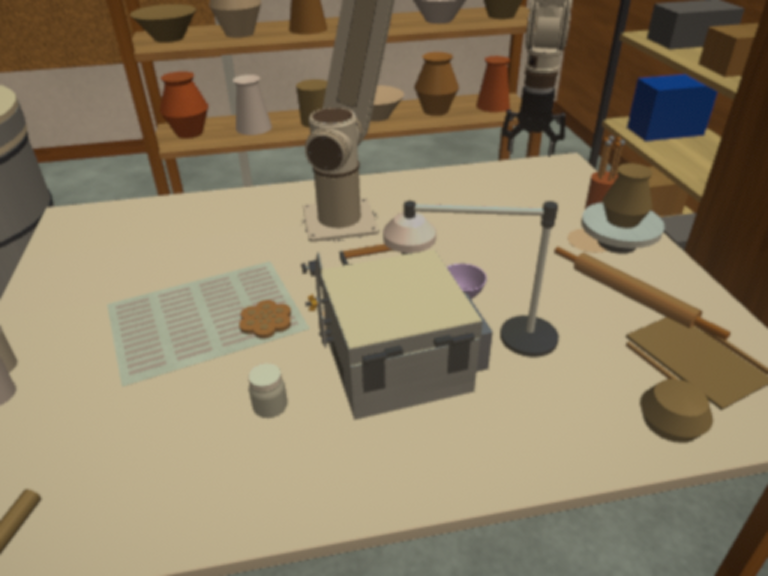

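View pics/top0.png

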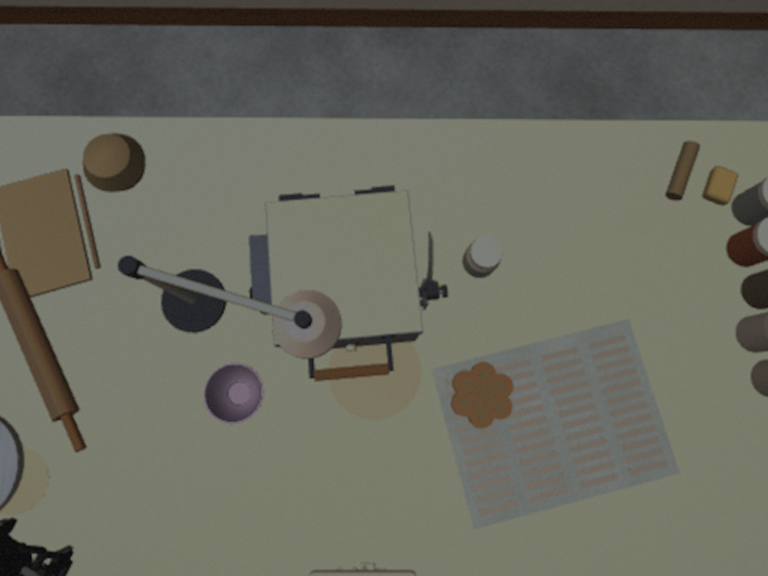

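The scene view shows the lamp shade over the front-left of the lid, with its mast at (548,210). The dark clip is at about (312,268) and the brass wing nut at (313,302). In the top view the lid corners are (265,203), (409,192), (421,333) and (275,345), the handle runs from (313,375) to (390,369), the lamp hubs are at (129,266) and (303,319), and the clip is at (430,291).

```bash
cat > h.py <<'E'
import numpy as np, cv2
from workcell import readout, camera, get_calibration
from scipy.spatial.transform import Rotation as Rn
from scipy.optimize import least_squares
def back(n,px,z,s=1.5):
    c=get_calibration(n); u,v=np.array(px)/s
    d=c["R"].T@np.array([(u-c["cx"])/c["fx"],(v-c["cy"])/c["fy"],1]); o=-c["R"].T@c["t"]
    return o+d*(z-o[2])/d[2]
def proj(n,X,s=1.5):
    c=get_calibration(n); p=np.atleast_2d(X)@c["R"].T+c["t"]
    return s*np.c_[c["fx"]*p[:,0]/p[:,2]+c["cx"],c["fy"]*p[:,1]/p[:,2]+c["cy"]]
def crop(n,x0,y0,w,h,f,name):
    im=cv2.cvtColor(camera(n),cv2.COLOR_RGB2BGR)[y0:y0+h,x0:x0+w]
    cv2.imwrite(name,cv2.resize(im,None,fx=f,fy=f,interpolation=cv2.INTER_CUBIC))
E
python3 - <<'E'
from h import *
np.set_printoptions(precision=4,suppress=True)
C=[back("top",p,.191) for p in((265,203),(409,192),(421,333),(275,345))]
for c in C: print("corner",c)
for p in((313,375),(390,369)): print("handle",back("top",p,.179))
print("pivot",back("top",(129,266),.327),"scene",back("scene",(550,206),.327))
print("head",back("top",(303,319),.320),"scene",back("scene",(410,205),.320))
print("foot",back("top",(194,300),.015),back("scene",(530,335),.015))
print("bowl",back("top",(234,393),.055)," jar",back("top",(485,252),.085),"tile",back("top",(482,395),.014))
# kiln pose fit: top corners + lid corners in scene
loc=np.array([[.12,.12],[.12,-.12],[-.12,-.12],[-.12,.12]])
# lid centre local x unknown -> free
hl=np.array([[-.175,.06],[-.175,-.06]])
def f(p):
    R=np.array([[np.cos(p[2]),-np.sin(p[2])],[np.sin(p[2]),np.cos(p[2])]])
    A=(loc)@R.T+p[:2]; B=hl@R.T+p[:2]
    return np.r_[(A-np.array(C)[:,:2]).ravel(),(B-np.array([back("top",q,.179)[:2] for q in((313,375),(390,369))])).ravel()]
r=least_squares(f,[.6,0,0]); print(r.x, r.fun*1000)
crop("scene",190,150,70,90,8,"pics/s1.png")
crop("top",265,140,60,70,8,"pics/t1.png")
E
```

```text
corner [0.7227 0.1631 0.191 ]
corner [ 0.7434 -0.0802  0.191 ]
corner [ 0.5035 -0.0979  0.191 ]
corner [0.4835 0.1379 0.191 ]
handle [0.4362 0.0768 0.179 ]
handle [ 0.4461 -0.0478  0.179 ]
pivot [0.5832 0.326  0.327 ] scene [0.5963 0.3268 0.327 ]
head [0.5092 0.0784 0.32  ] scene [0.5238 0.0814 0.32  ]
foot [0.5849 0.3261 0.015 ] [0.597  0.3301 0.015 ]
bowl [0.4082 0.2315 0.055 ]  jar [ 0.6652 -0.2264  0.085 ] tile [ 0.4055 -0.2254  0.014 ]
[0.614  0.0305 0.0883] [ 0.2558 -2.533   0.695   1.756   1.5683 -1.7292  0.3835  1.4758 -1.8163
 -2.0508 -1.0863  3.081 ]
```

View pics/s1.png

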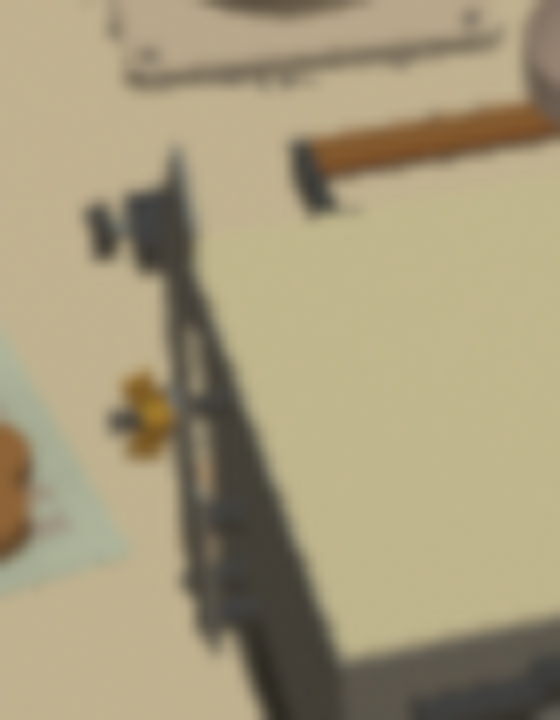

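The crop shows the clip block centred at about crop (150,230) with its thumbscrew at (103,232), the wing nut at (150,415), and the handle's right end at (315,158). The scene and top back-projections differ by about 12 mm in x, so I'll check both against the robot itself.

```bash
python3 - <<'E'
from h import *
np.set_printoptions(precision=4,suppress=True)
o=readout.get_obs(); R=Rn.from_quat(o["tool_rot"])
for z in(0,.06): 
    X=o["eef_pos"]+R.apply([[0,0,z],[0,.0425+.008,z],[0,-.0505,z]])
    print("tool",z,"scene",proj("scene",X).round(1).tolist(),"top",proj("top",X).round(1).tolist())
print("base scene",proj("scene",[[0,0,0]]),"top",proj("top",[[0,0,0],[.06,.06,0],[.06,-.06,0]]))
print("tile",back("top",(482,395),.014),back("scene",(266,317),.014))
print("sheet",[ (back("top",a,0)-back("scene",b,0)).round(4) for a,b in(((434,369),(302,318)),((630,320),(126,376)),((678,471),(108,296)),((473,527),(272,264)))])
print("lid c",[ (back("top",a,.191)-back("scene",b,.191)).round(4) for a,b in(((265,203),(480,322)),((409,192),(349,350)))])
print("fit corners scene of kiln lid:")
c,s=np.cos(.0883),np.sin(.0883)
def K(x,y,z): return [.614+c*x-s*y,.0305+s*x+c*y,z]
print(proj("scene",[K(.12,.12,.191),K(.12,-.12,.191),K(-.12,-.12,.191),K(-.175,-.06,.179)]))
a=cv2.cvtColor(camera("scene"),cv2.COLOR_RGB2BGR)[40:110,320:400]
b=cv2.cvtColor(camera("top"),cv2.COLOR_RGB2BGR)[314:384,0:80]
cv2.imwrite("pics/rob.png",cv2.resize(np.hstack([a,b]),None,fx=5,fy=5,interpolation=cv2.INTER_CUBIC))
E
```

```text
tool 0 scene [[532.6, 129.8], [554.3, 131.3], [511.1, 128.3]] top [[14.2, 548.7], [-18.7, 532.5], [47.4, 565.1]]
tool 0.06 scene [[529.4, 153.2], [550.6, 154.8], [508.4, 151.6]] top [[39.0, 538.4], [8.2, 523.3], [70.0, 553.6]]
base scene [[338.8605 219.5709]] top [[360.8473 627.323 ]
 [327.635  590.8947]
 [394.5389 590.7696]]
tile [ 0.4055 -0.2254  0.014 ] [ 0.4148 -0.2207  0.014 ]
sheet [array([0.0364, 0.0047, 0.    ]), array([ 0.0219, -0.012 ,  0.    ]), array([0.0302, 0.0003, 0.    ]), array([-0.0164, -0.0064,  0.    ])]
lid c [array([-0.0087,  0.0033,  0.    ]), array([-0.0114, -0.005 ,  0.    ])]
fit corners scene of kiln lid:
[[478.9285 318.9089]
 [346.1437 346.0231]
 [317.9961 267.9481]
 [341.5901 253.3187]]
```

View pics/rob.png

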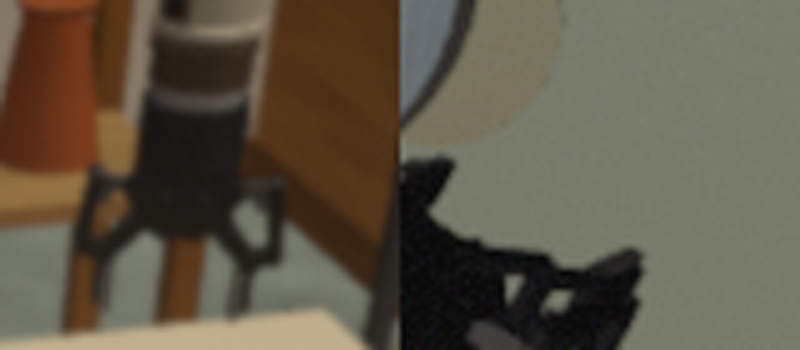

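Scene matches the finger tips within 1–2 px, at (510,151) and (551,155). The top view is off by about 6 display pixels in rows. I'll fit the poses with the scene as reference and a free pixel offset for the top view.

```bash
python3 - <<'E'
from h import *
np.set_printoptions(precision=4,suppress=True)
# local kiln pts, scene px, top px (display)
P=[((.12,.12,.191),(480,322),(265,203)),((.12,-.12,.191),(349,350),(409,192)),((-.12,-.12,.191),None,(421,333)),((-.12,.12,.191),None,(275,345)),
   ((-.175,-.06,.179),(344,254.5),(390,369)),((-.175,.06,.179),None,(313,375))]
pm=[("pivot",.327,(550,206),(129,266)),("head",.320,(410,205),(303,319)),("foot",.012,(530,335),(194,300))]
def K(p,q):
    c,s=np.cos(p[2]),np.sin(p[2]); q=np.atleast_2d(q)
    return np.c_[p[0]+c*q[:,0]-s*q[:,1],p[1]+s*q[:,0]+c*q[:,1],q[:,2]]
def f(p):
    r=[]
    for l,a,b in P:
        X=K(p,l)
        if a: r+=list(proj("scene",X)[0]-a)
        r+=list(proj("top",X)[0]+p[3:5]-b)
    for i,(n,z,a,b) in enumerate(pm):
        k=5 if i!=1 else 7
        X=np.r_[p[k:k+2],z]
        r+=list(proj("scene",X)[0]-a)+list(proj("top",X)[0]+p[3:5]-b)
    return np.array(r)
r=least_squares(f,[.61,.03,.09,0,0,.59,.32,.52,.08],loss="soft_l1"); p=r.x
print(p); print(f(p).round(1))
print("lid_mid",K(p,(-.03,0,.191)),"handle",K(p,(-.175,0,.179)),"hinge",K(p,(.132,0,.169)))
h=p[7:9]-p[5:7]; print("arm len",np.hypot(*h),"ang",np.arctan2(-h[0],-h[1]))
np.save("fit.npy",p)
c=get_calibration("scene"); o=-c["R"].T@c["t"]
def inplane(px,y):
    d=back("scene",px,0)-o; n=np.array([-np.sin(p[2]),np.cos(p[2]),0]); q0=K(p,(0,y,0))[0]
    X=o+d*((q0-o)@n)/(d@n); e=X-K(p,(.132,y,.169))[0]; ex=np.array([np.cos(p[2]),np.sin(p[2]),0])
    x=-e@ex; return np.hypot(x,e[2]),np.arctan2(e[2],x)
for y in(-.132,-.138,-.145,-.155,-.165): print(y,"clip",inplane((313,268),y),"tip",inplane((307,248)if 0 else (285+178*1.5/8,225+150*1.5/8),y),"nut",inplane((313,302.8),y),"screw",inplane((285+103*1.5/8,225+232*1.5/8),y))
o=readout.get_obs(); print(o["clock"])
E
```

```text
Traceback (most recent call last):
  File "h.py", line 10, in proj
    c=get_calibration(n); p=np.atleast_2d(X)@c["R"].T+c["t"]
ValueError: time passes only in moves, steps and waits
```

View pics/t1.png

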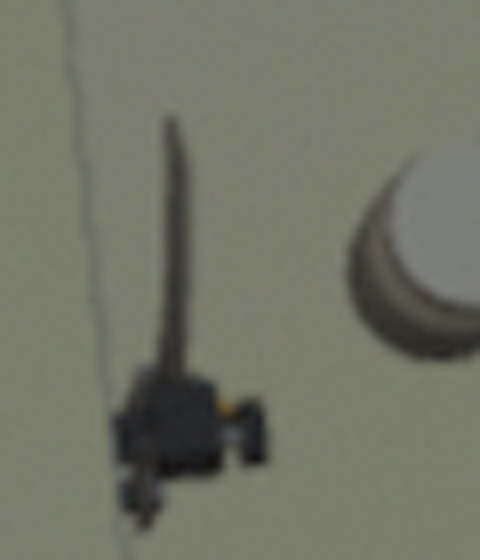

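The top crop shows the clip block at about (180,425), i.e. display (431,290), its screw at (252,430), and the stay running up to (172,120). The script failed because it queried the calibration too often, so I'll cache it.

```bash
python3 - <<'E'
s=open("h.py").read().replace("def back","_g=get_calibration; _c={}\ndef get_calibration(n):\n    if n=='wrist': return _g(n)\n    if n not in _c: _c[n]=_g(n)\n    return _c[n]\ndef back",1)
s+='''
def K(p,q):
    c,s=np.cos(p[2]),np.sin(p[2]); q=np.atleast_2d(q)
    return np.c_[p[0]+c*q[:,0]-s*q[:,1],p[1]+s*q[:,0]+c*q[:,1],q[:,2]]
def inplane(p,px,y,n="scene"):
    c=get_calibration(n); o=-c["R"].T@c["t"]
    d=back(n,px,0)-o; nn=np.array([-np.sin(p[2]),np.cos(p[2]),0]); q0=K(p,(0,y,0))[0]
    X=o+d*((q0-o)@nn)/(d@nn); e=X-K(p,(.132,y,.169))[0]; ex=np.array([np.cos(p[2]),np.sin(p[2]),0])
    x=-e@ex; return np.array([np.hypot(x,e[2]),np.arctan2(e[2],x)])
'''
open("h.py","w").write(s)
E
cat > fit.py <<'E'
from h import *
np.set_printoptions(precision=4,suppress=True)
P=[((.12,.12,.191),(480,322),(265,203)),((.12,-.12,.191),(349,350),(409,192)),((-.12,-.12,.191),None,(421,333)),((-.12,.12,.191),None,(275,345)),
   ((-.175,-.06,.179),(344,254.5),(390,369)),((-.175,.06,.179),None,(313,375))]
pm=[("pivot",.327,(550,206),(129,266)),("head",.320,(410,205),(303,319)),("foot",.012,(530,335),(194,300))]
def f(p):
    r=[]
    for l,a,b in P:
        X=K(p,l)
        if a: r+=list(proj("scene",X)[0]-a)
        r+=list(proj("top",X)[0]+p[3:5]-b)
    for i,(n,z,a,b) in enumerate(pm):
        k=5 if i!=1 else 7
        X=np.r_[p[k:k+2],z]
        r+=list(proj("scene",X)[0]-a)+list(proj("top",X)[0]+p[3:5]-b)
    return np.array(r)
r=least_squares(f,[.61,.03,.09,0,0,.59,.32,.52,.08],loss="soft_l1"); p=r.x
print(p); print(f(p).round(1))
print("lid_mid",K(p,(-.03,0,.191)),"handle",K(p,(-.175,0,.179)),"hinge",K(p,(.132,0,.169)))
h=p[7:9]-p[5:7]; print("arm len",np.hypot(*h),"ang",np.arctan2(-h[0],-h[1]))
np.save("fit.npy",p)
for y in(-.132,-.138,-.145,-.155,-.165): print(y,"clip",inplane(p,(313,268),y),"tip",inplane(p,(285+178*1.5/8,225+150*1.5/8),y),"nut",inplane(p,(313,302.8),y),"screw",inplane(p,(285+103*1.5/8,225+232*1.5/8),y))
print(readout.get_obs()["clock"])
E
python3 fit.py
```

```text
[0.6236 0.0332 0.0866 1.707  5.7961 0.5936 0.3297 0.518  0.0815]
[ 2.1  0.2  1.9  0.1 -0.5 -0.5 -0.9  0.2  0.9 -0.9 -0.9 -0.5 -0.3  1.1
 -2.1  0.6  1.2  0.9  0.9 -0.9 -0.3 -1.4 -0.6 -1.5 -0.3 -0.4 -0.9  0.1
  0.6  1.6]
lid_mid [[0.5937 0.0307 0.191 ]] handle [[0.4492 0.0181 0.179 ]] hinge [[0.7551 0.0447 0.169 ]]
arm len 0.25938025211248095 ang 0.2957642301940668
-0.132 clip [0.2626 0.0914] tip [0.2061 0.6039] nut [ 0.3375 -0.323 ] screw [ 0.4174 -0.1839]
-0.138 clip [0.2231 0.2506] tip [0.1931 0.8429] nut [ 0.2808 -0.2511] screw [ 0.3605 -0.1123]
-0.145 clip [0.1874 0.5128] tip [0.1933 1.1415] nut [ 0.2176 -0.1207] screw [0.2975 0.0052]
-0.155 clip [0.1688 1.0243] tip [0.2213 1.517 ] nut [0.1407 0.2591] screw [0.2194 0.2839]
-0.165 clip [0.1969 1.5089] tip [0.2722 1.7805] nut [0.1131 1.0529] screw [0.1733 0.7757]
0.3
```

```bash
cat >> h.py <<'E'
def down(yaw,tilt=0):
    # tool y at heading yaw, z down; tilt>0 leans the fingers forward (towards heading)
    y=np.array([np.cos(yaw),np.sin(yaw),0]); z=np.array([0,0,-1.]); x=np.cross(y,z)
    return Rn.from_matrix(np.c_[x,y,z])*Rn.from_rotvec([-tilt,0,0])
def plan(wps):
    o=readout.get_obs(); R0=Rn.from_quat(o["tool_rot"]); print("now",o["clock"],o["eef_pos"].round(4),o["ft_force"].round(1),o["grip_width"].round(4))
    for p,R in wps:
        s=R0.inv().apply(np.array(p)-o["eef_pos"])*1000; print("to",np.round(p,4),"rows",round(np.linalg.norm(s)/41.7,1),s.round(0).tolist(),(R0.inv()*R).as_rotvec().round(3).tolist())
E
python3 - <<'E'
from h import *
print(down(.2,.3).apply([0,0,1]))
R=Rn.from_quat(readout.get_obs()["tool_rot"])
plan([((.202,.457,.44),R),((.6,.172,.44),down(.28)),((.6,.172,.358),down(.28))])
E
```

```text
[ 0.28962948  0.0587108  -0.95533649]Traceback (most recent call last):
  File "<stdin>", line 4, in <module>
  File "h.py", line 34, in plan
    o=readout.get_obs(); R0=Rn.from_quat(o["tool_rot"]); print("now",o["clock"],o["eef_pos"].round(4),o["ft_force"].round(1),o["grip_width"].round(4))
                                                                                                                             ^^^^^^^^^^^^^^^^^^^^^
AttributeError: 'float' object has no attribute 'round'
```

```bash
sed -i 's/,o\["grip_width"\].round(4)/,round(o["grip_width"],4)/' h.py
python3 - <<'E'
from h import *
R=Rn.from_quat(readout.get_obs()["tool_rot"])
plan([((.202,.457,.44),R),((.6,.172,.44),down(.28)),((.6,.172,.358),down(.28))])
E
```

```text
now 0.3 [0.2019 0.4573 0.3036] [1.2 0.5 0. ] 0.0854
to [0.202 0.457 0.44 ] rows 3.3 [-0.0, -0.0, -136.0] [0.0, 0.0, 0.0]
to [0.6   0.172 0.44 ] rows 12.2 [-479.0, -100.0, -136.0] [-0.001, 0.0, 0.875]
to [0.6   0.172 0.358] rows 11.8 [-479.0, -100.0, -54.0] [-0.001, 0.0, 0.875]
```

Call:
send_rows(
  moves=[
    [[0,0,-136],[0,0,0],0],
    [[0,0,-136],[0,0,0],0],
    [[0,0,-136],[0,0,0],0],
    [[-40,-8,-136],[0,0,0.1],0],
    [[-80,-16,-136],[0,0,0.2],0],
    [[-120,-25,-136],[0,0,0.3],0],
    [[-160,-33,-136],[0,0,0.4],0],
    [[-200,-41,-136],[0,0,0.5],0],
    [[-240,-50,-136],[0,0,0.6],0],
    [[-280,-58,-136],[0,0,0.7],0],
    [[-320,-67,-136],[0,0,0.8],0],
    [[-360,-75,-136],[0,0,0.875],0],
  ],
)

```text
clock: 1.3
eef_pos: [0.5023, 0.2417, 0.4398]
tool_rot: [0.603, 0.797, -0.0, 0.0]
ft_force: [0.8, 0.9, 0.5]
grip_width: -0.0002
```

```bash
python3 - <<'E'
from h import *
R=down(.28)
plan([((.6,.172,.44),R),((.6,.172,.358),R)])
E
```

```text
now 1.3 [0.5023 0.2417 0.4398] [0.8 0.9 0.5] -0.0002
to [0.6   0.172 0.44 ] rows 2.9 [-94.0, 75.0, -0.0] [-0.0, 0.0, -0.005]
to [0.6   0.172 0.358] rows 3.5 [-94.0, 75.0, 82.0] [-0.0, 0.0, -0.005]
```

Call:
send_rows(
  moves=[
    [[-35,28,0],[0,0,0],0],
    [[-68,54,0],[0,0,0],0],
    [[-94,75,0],[0,0,0],0],
    [[-94,75,0],[0,0,0],0],
    [[-94,75,30],[0,0,0],0],
    [[-94,75,60],[0,0,0],0],
    [[-94,75,82],[0,0,0],0],
    [[-94,75,82],[0,0,0],0],
  ],
)

```text
clock: 1.97
eef_pos: [0.5979, 0.1709, 0.3513]
tool_rot: [0.604, 0.797, -0.005, -0.003]
ft_force: [1.1, 0.1, -1.1]
grip_width: 0.0001
```

```bash
python3 - <<'E'
from h import *
p=np.load("fit.npy"); w=[]
for t in np.arange(.3,1.41,.11):
    d=np.array([-np.sin(t),-np.cos(t)]); e=np.array([-np.cos(t),np.sin(t)])
    q=p[5:7]+.15*d-.02*e; w.append(((*q,.358),down(.28)))
plan(w)
E
```

```text
now 1.9667 [0.5979 0.1709 0.3513] [ 1.1  0.1 -1.1] 0.0001
to [0.5684 0.1804 0.358 ] rows 0.8 [17.0, -26.0, -6.0] [-0.012, 0.0, -0.005]
to [0.5522 0.1841 0.358 ] rows 1.2 [25.0, -41.0, -6.0] [-0.012, 0.0, -0.005]
to [0.5365 0.1895 0.358 ] rows 1.5 [35.0, -54.0, -6.0] [-0.012, 0.0, -0.005]
to [0.5214 0.1967 0.358 ] rows 1.9 [46.0, -67.0, -6.0] [-0.012, 0.0, -0.005]
to [0.5073 0.2054 0.358 ] rows 2.3 [58.0, -78.0, -6.0] [-0.012, 0.0, -0.005]
to [0.4941 0.2156 0.358 ] rows 2.7 [71.0, -88.0, -6.0] [-0.012, 0.0, -0.005]
to [0.4822 0.2272 0.358 ] rows 3.1 [86.0, -96.0, -6.0] [-0.012, 0.0, -0.005]
to [0.4716 0.2401 0.358 ] rows 3.5 [101.0, -103.0, -5.0] [-0.012, 0.0, -0.005]
to [0.4626 0.254  0.358 ] rows 3.8 [117.0, -108.0, -5.0] [-0.012, 0.0, -0.005]
to [0.455  0.2689 0.358 ] rows 4.2 [133.0, -111.0, -5.0] [-0.012, 0.0, -0.005]
to [0.4492 0.2845 0.358 ] rows 4.5 [150.0, -112.0, -5.0] [-0.012, 0.0, -0.005]
```

Call:
send_rows(
  moves=[
    [[17,-26,-6],[0,0,0],0],
    [[25,-41,-6],[0,0,0],0],
    [[35,-54,-6],[0,0,0],0],
    [[46,-67,-6],[0,0,0],0],
    [[58,-78,-6],[0,0,0],0],
    [[71,-88,-6],[0,0,0],0],
    [[86,-96,-6],[0,0,0],0],
    [[101,-103,-6],[0,0,0],0],
    [[117,-108,-6],[0,0,0],0],
    [[133,-111,-6],[0,0,0],0],
    [[150,-112,-6],[0,0,0],0],
    [[150,-112,-6],[0,0,0],0],
  ],
)

```text
clock: 2.97
eef_pos: [0.4489, 0.2873, 0.3605]
tool_rot: [0.602, 0.798, -0.003, -0.003]
ft_force: [0.6, 0.9, 0.8]
grip_width: -0.0001
```

Call:
send_rows(
  moves=[
    [[-8,-8,0],[0,0,0],0],
    [[-8,-8,-30],[0,0,0],0],
    [[-8,-8,-60],[0,0,0],0],
    [[-8,-8,-90],[0,0,0],50],
    [[-8,-8,-90],[0,0,0],50],
  ],
)

```text
clock: 3.38
eef_pos: [0.4448, 0.2765, 0.4578]
tool_rot: [0.603, 0.798, 0.002, -0.001]
ft_force: [0.5, -0.5, 0.5]
grip_width: 0.0235
```

```bash
python3 - <<'E'
from h import *
cv2.imwrite("pics/scene2.png",cv2.resize(cv2.cvtColor(camera("scene"),cv2.COLOR_RGB2BGR),(768,576),interpolation=cv2.INTER_CUBIC))
# wrist camera pose in tool frame
o=readout.get_obs(); c=get_calibration("wrist"); R=Rn.from_quat(o["tool_rot"])
print("cam pos tool",R.inv().apply(-c["R"].T@c["t"]-o["eef_pos"]).round(4)); print("cam axes in tool (cols)",(R.inv().as_matrix()@c["R"].T).round(3),c["fx"],c["cx"],c["cy"])
plan([])
E
```

```text
cam pos tool [ 0.078  -0.0009 -0.0706]
cam axes in tool (cols) [[-0.    -0.951 -0.308]
 [ 1.    -0.    -0.   ]
 [ 0.    -0.308  0.951]] 293.3881469916005 260.8921591976431 191.88420944718928
now 3.4333 [0.4449 0.2765 0.4551] [ 0.4  0.2 -0.5] 0.0305
```

View pics/scene2.png

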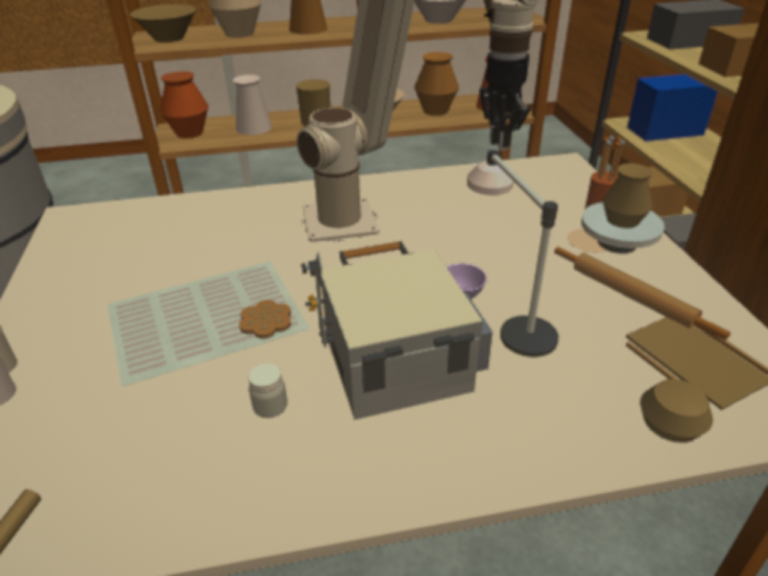

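The lamp head is now at scene (492,157), well off the kiln. The lid is shut, the clip and bystanders haven't moved, and next I'll take a side view of the clip with the wrist camera.

```bash
python3 - <<'E'
from h import *
p=np.load("fit.npy")
h=back("scene",(492,157),.32); print("head",h,"dist",np.hypot(*(h[:2]-K(p,(-.03,0,.19))[0,:2])))
print(readout.get_obs()["joint_pos"].round(3))
q=(.5,-.1,.46)
plan([(q,down(.28)),((.58,-.258,.43),down(np.pi)*Rn.from_rotvec([0,-.82,0]))])
E
```

```text
head [0.35868598 0.29943601 0.32      ] dist 0.35702661122739326
[0.555 0.287 0.455 1.74  0.004 1.848]
now 3.4333 [0.4449 0.2765 0.4551] [ 0.4  0.2 -0.5] 0.0305
to [ 0.5  -0.1   0.46] rows 9.1 [-377.0, -50.0, -6.0] [-0.001, -0.003, -0.003]
to [ 0.58  -0.258  0.43 ] rows 13.2 [-551.0, -16.0, 23.0] [-1.145, -0.163, -2.647]
```

Call:
send_rows(
  moves=[
    [[0,0,0],[0,0,-0.12],50],
    [[0,0,0],[0,0,-0.24],50],
    [[0,0,0],[0,0,-0.36],50],
  ],
)

```text
clock: 3.68
eef_pos: [0.4448, 0.2753, 0.4553]
tool_rot: [0.448, 0.894, 0.001, -0.002]
ft_force: [-0.2, 0.3, 0.2]
grip_width: 0.0496
```

```bash
python3 - <<'E'
from h import *
print(readout.get_obs()["joint_pos"].round(3))
plan([((.5,-.1,.46),down(1.5)),((.5,-.1,.46),down(np.pi))])
E
```

```text
[0.553 0.285 0.453 1.74  0.003 1.482]
now 3.6833 [0.4448 0.2753 0.4553] [-0.2  0.3  0.2] 0.0496
to [ 0.5  -0.1   0.46] rows 9.1 [-334.0, -180.0, -6.0] [0.001, -0.003, -0.858]
to [ 0.5  -0.1   0.46] rows 9.1 [-334.0, -180.0, -6.0] [0.004, -0.002, -2.5]
```

Call:
send_rows(
  moves=[
    [[-30,-16,-6],[0,0,-0.12],50],
    [[-60,-32,-6],[0,0,-0.24],50],
    [[-90,-48,-6],[0,0,-0.36],50],
    [[-120,-64,-6],[0,0,-0.48],50],
    [[-150,-80,-6],[0,0,-0.6],50],
    [[-180,-96,-6],[0,0,-0.72],50],
    [[-210,-112,-6],[0,0,-0.84],50],
    [[-240,-128,-6],[0,0,-0.96],50],
    [[-270,-144,-6],[0,0,-1.08],50],
    [[-300,-162,-6],[0,0,-1.2],50],
    [[-334,-180,-6],[0,0,-1.32],50],
    [[-334,-180,-6],[0,0,-1.44],50],
  ],
)

```text
clock: 4.68
eef_pos: [0.5, -0.1059, 0.459]
tool_rot: [-0.229, 0.974, 0.001, -0.002]
ft_force: [-0.7, 0.2, -0.6]
grip_width: 0.0498
```

```bash
python3 - <<'E'
from h import *
print(readout.get_obs()["joint_pos"].round(3))
R=down(np.pi)
plan([((.55,-.258,.46),R),((.58,-.258,.374),R*Rn.from_rotvec([0,-.41,0])),((.58,-.258,.374),R*Rn.from_rotvec([0,-.82,0]))])
E
```

```text
[-2.080e-01  2.630e-01  4.330e-01  1.745e+00 -1.000e-03 -6.700e-01]
now 4.6833 [ 0.5    -0.1059  0.459 ] [-0.7  0.2 -0.6] 0.0498
to [ 0.55  -0.258  0.46 ] rows 3.8 [23.0, -158.0, -1.0] [0.004, -0.002, -1.109]
to [ 0.58  -0.258  0.374] rows 4.6 [-4.0, -172.0, 85.0] [-0.224, -0.369, -1.094]
to [ 0.58  -0.258  0.374] rows 4.6 [-4.0, -172.0, 85.0] [-0.45, -0.734, -1.046]
```

Call:
send_rows(
  moves=[
    [[6,-40,0],[0,0,-0.12],50],
    [[12,-80,0],[0,0,-0.24],50],
    [[18,-120,0],[0,0,-0.36],50],
    [[23,-158,0],[0,0,-0.48],50],
    [[23,-158,0],[0,0,-0.6],50],
    [[23,-158,0],[0,0,-0.72],50],
    [[23,-158,0],[0,0,-0.84],50],
    [[23,-158,0],[0,0,-0.96],50],
    [[23,-158,0],[0,0,-1.1],50],
    [[10,-165,30],[-0.11,-0.18,-1.1],50],
    [[0,-172,60],[-0.22,-0.37,-1.09],50],
    [[-4,-172,85],[-0.34,-0.55,-1.07],50],
  ],
)

```text
clock: 5.68
eef_pos: [0.58, -0.2585, 0.3731]
tool_rot: [-0.692, 0.697, 0.133, 0.134]
ft_force: [0.2, -0.3, -1.2]
grip_width: 0.0502
```

Call:
send_rows(
  moves=[
    [[0,0,0],[0,-0.12,0],50],
    [[0,0,0],[0,-0.2,0],50],
    [[0,0,0],[0,-0.25,0],50],
    [[0,0,0],[0,-0.25,0],50],
  ],
)

```text
clock: 6.02
eef_pos: [0.5788, -0.2612, 0.3696]
tool_rot: [-0.668, 0.676, 0.221, 0.219]
ft_force: [0.7, -0.0, -1.7]
grip_width: 0.05
```

```bash
python3 - <<'E'
from h import *
import pickle
o=readout.get_obs(); c=get_calibration("wrist"); im=camera("wrist"); pickle.dump((c,o),open("w1.pkl","wb"))
print(o["joint_pos"].round(3),o["eef_pos"],o["joint_vel"].round(3))
cv2.imwrite("pics/w1.png",cv2.resize(cv2.rotate(cv2.cvtColor(im,cv2.COLOR_RGB2BGR),cv2.ROTATE_180),(768,576),interpolation=cv2.INTER_CUBIC))
E
```

```text
[-0.602  0.804  0.953  2.113  0.51  -2.265] [ 0.57882361 -0.26118095  0.36956546] [ 0.034 -0.054 -0.016 -0.065 -0.041  0.041]
```

View pics/w1.png

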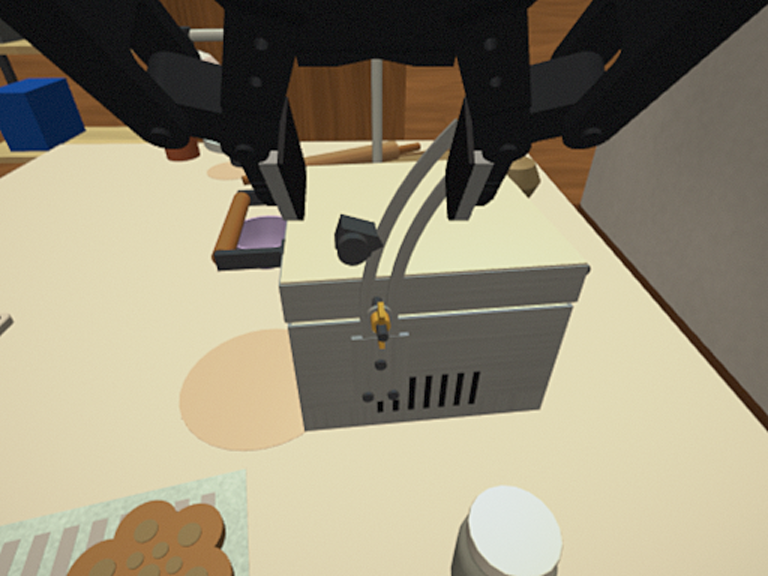

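The wrist view, turned upright, shows the clip with its nose tip at (381,240) on the stay's outer edge. The wing nut is at (380,318), the lid's right-hand top corners at (280,285) and (588,264), and the handle's right end at about (217,262).

```bash
python3 - <<'E'
from h import *
import pickle, h
np.set_printoptions(precision=4,suppress=True)
c,o=pickle.load(open("w1.pkl","rb")); h._c["w"]=c; p=np.load("fit.npy")
fl=lambda u,v:(1.5*511-u,1.5*383-v)
P=lambda q:[fl(*x) for x in proj("w",K(p,q))]
print("pred corners",np.round(P([(-.12,-.12,.191),(.12,-.12,.191),(-.12,-.12,.0),(.12,-.12,0),(-.175,-.068,.179)]),1).tolist())
print("pred stud plane y-.138,-.15",np.round(P([(-.048,-.138,.169),(-.048,-.15,.169)]),1).tolist())
for y in(-.134,-.138,-.142,-.146,-.15): print(y,"nose",inplane(p,fl(381,240),y,"w"),"stud",inplane(p,fl(377,301),y,"w"),"nut",inplane(p,fl(380,318),y,"w"),"knob",inplane(p,fl(353,248),y,"w"))
for t in(.3,.35,.4,.45,.5):
    print(t,np.round(P([(.132-r*np.cos(t),-.138,.169+r*np.sin(t)) for r in(.1945,.18,.1655)]),0).tolist())
E
```

```text
pred corners [[289.0, 280.6], [595.9, 262.2], [312.0, 436.6], [543.3, 416.5], [229.2, 261.2]]
pred stud plane y-.138,-.15 [[387.1, 312.2], [389.0, 322.5]]
-0.134 nose [0.1941 0.318 ] stud [0.1874 0.0441] nut [ 0.1852 -0.0463] knob [0.2111 0.2664]
-0.138 nose [0.1952 0.3285] stud [0.188  0.0605] nut [ 0.1855 -0.0281] knob [0.2119 0.277 ]
-0.142 nose [0.1964 0.3389] stud [0.1886 0.0768] nut [ 0.1858 -0.0099] knob [0.2127 0.2876]
-0.146 nose [0.1976 0.3491] stud [0.1893 0.093 ] nut [0.1863 0.0082] knob [0.2135 0.2981]
-0.15 nose [0.1988 0.3593] stud [0.19   0.1091] nut [0.1868 0.0262] knob [0.2143 0.3086]
0.3 [[379.0, 247.0], [399.0, 251.0], [419.0, 256.0]]
0.35 [[384.0, 235.0], [404.0, 240.0], [423.0, 246.0]]
0.4 [[390.0, 223.0], [409.0, 229.0], [429.0, 236.0]]
0.45 [[396.0, 210.0], [415.0, 218.0], [434.0, 225.0]]
0.5 [[403.0, 197.0], [422.0, 206.0], [441.0, 215.0]]
```

```bash
python3 - <<'E'
from h import *
import pickle, h
np.set_printoptions(precision=4,suppress=True)
c,o=pickle.load(open("w1.pkl","rb")); h._c["w"]=c; p=np.load("fit.npy")
fl=lambda u,v:(1.5*511-u,1.5*383-v)
Q=np.array([(-.12,-.12,.191),(.12,-.12,.191),(-.12,-.12,0),(.12,-.12,0),(-.179,-.068,.179)])
ob=np.array([(280,285),(588,264),(304,431),(540,408),(216,262)])
fo=np.array([fl(*x) for x in ob])
# A: free xy yaw z   B: keep kiln, free small camera rotation
A=least_squares(lambda q:(proj("w",K(q[:3],Q)+[0,0,q[3]])-fo).ravel(),[*p[:3],0],loss="soft_l1",f_scale=2)
print("A",A.x,A.fun.round(1))
def B(q):
    h._c["w"]=dict(c,R=Rn.from_rotvec(q).as_matrix()@c["R"],t=Rn.from_rotvec(q).as_matrix()@c["t"]); return (proj("w",K(p,Q))-fo).ravel()
b=least_squares(B,[0,0,0],loss="soft_l1",f_scale=2); print("B",b.x,b.fun.round(1))
for nm,pp,rot,dz in(("A",A.x[:3],0,A.x[3]),("B",p,1,0)):
    if rot: B(b.x)
    else: h._c["w"]=dict(c,t=c["t"]+c["R"]@[0,0,dz])
    for y in(-.134,-.138,-.142,-.146): print(nm,y,"nose",inplane(pp,fl(381,240),y,"w"),"nut",inplane(pp,fl(380,318),y,"w"))
print("handle",K(p,(-.175,0,.179)),K(A.x,(-.175,0,.179)))
np.save("fitA.npy",A.x)
E
```

```text
A [ 0.6169  0.033   0.088  -0.0002] [-0.3  3.7  0.4  1.4 -1.5 -6.1  3.  -8.7 -0.5 -0.1]
B [-0.002   0.0161 -0.0083] [-1.6  4.5  1.1  4.2 -2.  -5.5  3.8 -5.4 -0.2  0.3]
A -0.134 nose [0.1879 0.3291] nut [ 0.1786 -0.0482]
A -0.138 nose [0.189  0.3399] nut [ 0.1789 -0.0293]
A -0.142 nose [0.1902 0.3505] nut [ 0.1793 -0.0105]
A -0.146 nose [0.1915 0.361 ] nut [0.1797 0.0083]
B -0.134 nose [0.1888 0.3212] nut [ 0.1799 -0.0556]
B -0.138 nose [0.1901 0.332 ] nut [ 0.1803 -0.0367]
B -0.142 nose [0.1913 0.3425] nut [ 0.1807 -0.0178]
B -0.146 nose [0.1926 0.353 ] nut [0.1812 0.0009]
handle [[0.4492 0.0181 0.179 ]] [[0.4425 0.0176 0.179 ]]
```

```bash
cat > geo.py <<'E'
from h import *
A=np.load("fitA.npy"); k=A[:3].copy(); k[0]+=.0025
def pose(th,tilt,back=0):
    a=th+.0326; rr=.3072; hx,hz=.132-rr*np.cos(a),.169+rr*np.sin(a)
    hp=K(k,(hx,0,hz))[0]; R=down(np.pi+k[2],-tilt); return hp-R.apply([0,0,.054+back]),R
E
python3 - <<'E'
from geo import *
plan([((.45,-.2,.42),down(np.pi+k[2])),(pose(0,.34,.12))])
print(pose(0,.34)[1].apply([0,0,1]))
E
```

```text
now 6.0667 [ 0.5793 -0.2605  0.3708] [ 0.3 -0.2 -0.5] 0.0503
to [ 0.45 -0.2   0.42] rows 3.6 [-77.0, 130.0, -4.0] [-0.028, 0.63, -0.095]
to [0.3872 0.0125 0.3431] rows 8.0 [-202.0, 195.0, 183.0] [0.301, 0.607, -0.201]
[ 0.3321953   0.0293245  -0.94275467]
```

Call:
send_rows(
  moves=[
    [[-15,28,-8],[0,0.12,0],50],
    [[-30,56,-14],[0,0.24,0],50],
    [[-45,84,-14],[0,0.36,-0.02],50],
    [[-60,110,-10],[0,0.48,-0.05],50],
    [[-77,130,-4],[-0.02,0.6,-0.09],50],
    [[-77,130,-4],[-0.03,0.63,-0.09],50],
  ],
)

```text
clock: 6.57
eef_pos: [0.4449, -0.1953, 0.424]
tool_rot: [0.737, -0.675, 0.003, 0.002]
ft_force: [0.1, -0.1, 0.1]
grip_width: 0.0499
```

```bash
python3 - <<'E'
from geo import *
plan([(pose(0,.34,.12)),(pose(0,.34,.03))])
print(readout.get_obs()["joint_pos"].round(2))
E
```

```text
now 6.5667 [ 0.4449 -0.1953  0.424 ] [ 0.1 -0.1  0.1] 0.0499
to [0.3872 0.0125 0.3431] rows 5.5 [-213.0, 39.0, 79.0] [0.339, -0.007, 0.001]
to [0.4171 0.0152 0.2582] rows 6.5 [-213.0, 9.0, 164.0] [0.339, -0.007, 0.001]
[-0.41  0.19  0.25  1.63 -0.01 -2.07]
```

Call:
send_rows(
  moves=[
    [[-36,7,13],[0.06,0,0],50],
    [[-72,14,26],[0.12,0,0],50],
    [[-108,21,39],[0.18,0,0],50],
    [[-144,28,52],[0.24,0,0],50],
    [[-180,34,65],[0.3,0,0],50],
    [[-213,39,79],[0.339,0,0],50],
    [[-213,39,79],[0.339,0,0],50],
    [[-213,29,108],[0.339,0,0],50],
    [[-213,19,136],[0.339,0,0],50],
    [[-213,19,136],[0.339,0,0],50],
  ],
)

```text
clock: 7.4
eef_pos: [0.405, 0.0147, 0.2827]
tool_rot: [0.728, -0.665, 0.115, -0.12]
ft_force: [-2.0, 0.0, -0.7]
grip_width: 0.0498
```

```bash
python3 - <<'E'
from geo import *
import h
plan([(pose(0,.34,.0))])
c=get_calibration("wrist"); im=camera("wrist"); h._c["w"]=c
fl=lambda x:np.round((1.5*511-x[0],1.5*383-x[1]),0)
for n,q in(("A-ish",k),):
    print([fl(x) for x in proj("w",K(q,[(-.175,-.06,.179),(-.175,.06,.179),(-.12,-.12,.191),(-.175,0,.179)]))])
cv2.imwrite("pics/w2.png",cv2.resize(cv2.rotate(cv2.cvtColor(im,cv2.COLOR_RGB2BGR),cv2.ROTATE_180),(768,576),interpolation=cv2.INTER_CUBIC))
E
```

```text
now 7.4 [0.405  0.0147 0.2827] [-2.   0.  -0.7] 0.0498
to [0.4271 0.016  0.2299] rows 1.4 [0.0, -4.0, 57.0] [0.005, -0.007, 0.004]
[array([385., 377.]), array([385., 129.]), array([532., 539.]), array([385., 242.])]
```

View pics/w2.png

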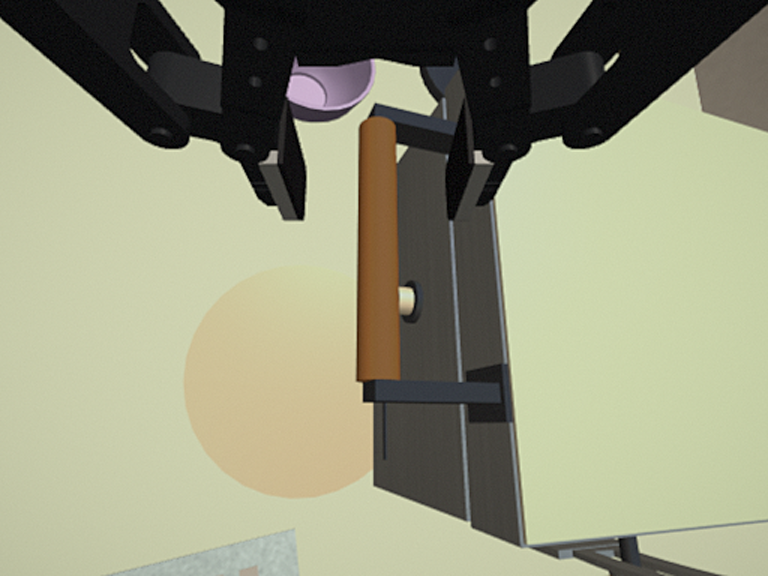

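The bar is centred between the pads: pads at x≈291 and 460, bar at 378, bar ends at (379,120) and (379,380). The gap towards the lid is free for the inner finger. Next I advance and close.

Call:
send_rows(
  moves=[
    [[0,-1,20],[0,0,0],50],
    [[0,-1,40],[0,0,0],50],
    [[0,-2,56],[0,0,0],50],
    [[0,-2,56],[0,0,0],50],
    [[0,-2,56],[0,0,0],10],
    [[0,-2,56],[0,0,0],10],
    [[0,-2,56],[0,0,0],10],
    [[0,-2,56],[0,0,0],10],
    [[0,-2,56],[0,0,0],10],
    [[0,-2,56],[0,0,0],10],
  ],
)

```text
clock: 8.28
eef_pos: [0.4233, 0.0154, 0.2331]
tool_rot: [0.728, -0.665, 0.115, -0.119]
ft_force: [-11.0, -1.3, 6.3]
grip_width: 0.0161
```

```bash
sed -i 's/; k\[0\]+=.0025//' geo.py; python3 - <<'E'
from geo import *
plan([pose(0,.34)]+[pose(t,.34-t) for t in np.arange(.03,.341,.031)])
E
```

```text
now 8.2833 [0.4233 0.0154 0.2331] [-11.   -1.3   6.3] 0.0161
to [0.4246 0.016  0.2299] rows 0.1 [-1.0, -0.0, 3.0] [0.007, -0.008, 0.003]
to [0.4265 0.0162 0.2396] rows 0.2 [-0.0, -5.0, -5.0] [-0.023, -0.008, 0.003]
to [0.4289 0.0164 0.2496] rows 0.4 [-0.0, -11.0, -14.0] [-0.054, -0.008, 0.003]
to [0.4315 0.0166 0.2595] rows 0.7 [-0.0, -16.0, -22.0] [-0.085, -0.008, 0.002]
to [0.4344 0.0169 0.2693] rows 0.9 [-0.0, -22.0, -31.0] [-0.116, -0.008, 0.002]
to [0.4377 0.0172 0.2791] rows 1.2 [-0.0, -29.0, -39.0] [-0.147, -0.008, 0.002]
to [0.4412 0.0175 0.2887] rows 1.4 [-0.0, -35.0, -47.0] [-0.178, -0.008, 0.002]
to [0.4451 0.0178 0.2982] rows 1.6 [0.0, -42.0, -54.0] [-0.209, -0.008, 0.002]
to [0.4492 0.0182 0.3075] rows 1.9 [0.0, -49.0, -62.0] [-0.24, -0.008, 0.002]
to [0.4536 0.0186 0.3168] rows 2.1 [0.0, -56.0, -69.0] [-0.271, -0.008, 0.002]
to [0.4583 0.019  0.3259] rows 2.4 [0.0, -64.0, -76.0] [-0.302, -0.008, 0.002]
to [0.4633 0.0195 0.3348] rows 2.6 [0.0, -71.0, -83.0] [-0.333, -0.008, 0.001]
```

Call:
send_rows(
  moves=[
    [[0,-2,-4],[-0.015,0,0],10],
    [[0,-5,-8],[-0.03,0,0],10],
    [[0,-8,-12],[-0.045,0,0],10],
    [[0,-11,-17],[-0.061,0,0],10],
    [[0,-13,-21],[-0.076,0,0],10],
    [[0,-16,-25],[-0.092,0,0],10],
    [[0,-19,-29],[-0.107,0,0],10],
    [[0,-22,-34],[-0.123,0,0],10],
    [[0,-25,-38],[-0.138,0,0],10],
    [[0,-29,-42],[-0.154,0,0],10],
    [[0,-29,-42],[-0.154,0,0],10],
  ],
)

```text
clock: 9.2
eef_pos: [0.4371, 0.0167, 0.2837]
tool_rot: [0.735, -0.672, 0.064, -0.063]
ft_force: [-0.4, -0.6, -4.8]
grip_width: 0.016
```

```bash
python3 - <<'E'
from geo import *
o=readout.get_obs(); R=Rn.from_quat(o["tool_rot"]); g=o["eef_pos"]+R.apply([0,0,.054]); h0=K(k,(.132,0,.169))[0]
print("angle est",np.arctan2(g[2]-h0[2],np.hypot(*(g-h0)[:2]))-.0326, np.linalg.norm(g-h0), o["ft_force"])
plan([pose(t,.34-t) for t in (.15,.2,.25,.3,.34)])
E
```

```text
angle est 0.16798289870061506 0.30905804534632214 [-0.41292099 -0.63342849 -4.8147599 ]
now 9.2 [0.4371 0.0167 0.2837] [-0.4 -0.6 -4.8] 0.016
to [0.4373 0.0172 0.2778] rows 0.1 [-0.0, 1.0, 6.0] [0.011, -0.009, 0.001]
to [0.4431 0.0177 0.2933] rows 0.3 [-0.0, -8.0, -8.0] [-0.039, -0.009, 0.001]
to [0.4496 0.0182 0.3084] rows 0.7 [-0.0, -17.0, -22.0] [-0.089, -0.009, 0.001]
to [0.457  0.0189 0.3233] rows 1.1 [-0.0, -27.0, -35.0] [-0.139, -0.009, 0.001]
to [0.4633 0.0195 0.3348] rows 1.4 [0.0, -35.0, -46.0] [-0.179, -0.009, 0.001]
```

Call:
send_rows(
  moves=[
    [[0,-3,-4],[-0.015,0,0],10],
    [[0,-6,-8],[-0.03,0,0],10],
    [[0,-9,-12],[-0.045,0,0],10],
    [[0,-11,-16],[-0.06,0,0],10],
    [[0,-14,-20],[-0.075,0,0],10],
    [[0,-17,-24],[-0.09,0,0],10],
    [[0,-20,-28],[-0.105,0,0],10],
    [[0,-23,-32],[-0.12,0,0],10],
    [[0,-27,-37],[-0.14,0,0],10],
    [[0,-31,-41],[-0.16,0,0],10],
    [[0,-35,-46],[-0.18,0,0],10],
    [[0,-35,-46],[-0.18,0,0],10],
  ],
)

```text
clock: 10.2
eef_pos: [0.4621, 0.0191, 0.3359]
tool_rot: [0.737, -0.675, 0.002, 0.005]
ft_force: [-5.9, -1.7, -1.8]
grip_width: 0.0157
```

```bash
python3 - <<'E'
from geo import *
o=readout.get_obs(); R=Rn.from_quat(o["tool_rot"]); g=o["eef_pos"]+R.apply([0,0,.054]); h0=K(k,(.132,0,.169))[0]
print("angle est",np.arctan2(g[2]-h0[2],np.hypot(*(g-h0)[:2]))-.0326, np.linalg.norm(g-h0), o["ft_force"],o["grip_width"])
a=cv2.cvtColor(camera("scene"),cv2.COLOR_RGB2BGR)[140:240,180:250]; b=cv2.cvtColor(camera("top"),cv2.COLOR_RGB2BGR)[140:240,255:325]
cv2.imwrite("pics/c3.png",cv2.resize(np.hstack([a,b]),None,fx=5.7,fy=5.7,interpolation=cv2.INTER_CUBIC))
E
```

```text
angle est 0.3413512878057967 0.30895469116273055 [-5.90445095 -1.72597125 -1.79055238] 0.01567576432159405
```

View pics/c3.png

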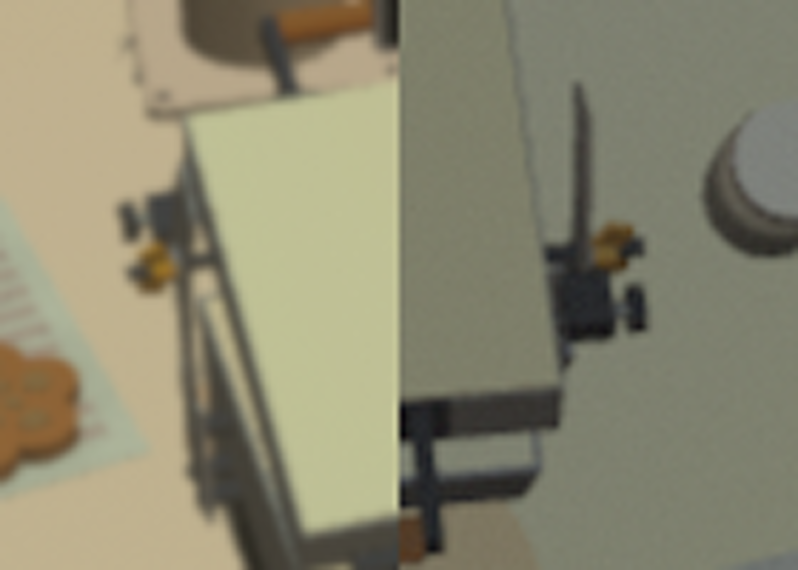

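The nut (scene crop (152,268), top crop (613,245)) now sits right beside the clip and its knob (scene (130,220), top (635,308)). I'll triangulate knob and nut in the kiln frame, with each camera's own kiln fit, to check the angle independently.

```bash
python3 - <<'E'
from geo import *
import h,pickle
np.set_printoptions(precision=4,suppress=True)
c,o=pickle.load(open("w1.pkl","rb")); h._c["w"]=c; p=np.load("fit.npy")
s=1.5
S=lambda x,y:(s*(190+x/8),s*(150+y/8)); T=lambda x,y:(s*(265+x/8),s*(140+y/8))
S3=lambda x,y:(s*(180+x/5.7),s*(140+y/5.7)); T3=lambda x,y:(s*(255+(x-399)/5.7),s*(140+y/5.7))
W=lambda u,v:(1.5*511-u,1.5*383-v)
def res(q,ob):
    r=[]
    for n,px in ob:
        if n=="scene": r+=list(proj("scene",K(p,q))[0]-px)
        if n=="top": r+=list(proj("top",K(p,q))[0]+p[3:5]-px)
        if n=="w": r+=list((proj("w",K(A[:3],q))[0]-px)*.7)
    return np.array(r)
for nm,ob in(("knob",[("scene",S(103,232)),("top",T(252,430)),("w",W(353,248))]),
  ("knob3",[("scene",S3(130,220)),("top",T3(635,308))]),
  ("nut0",[("scene",S(152,415)),("w",W(380,318))]),
  ("nut3",[("scene",S3(154,268)),("top",T3(613,245))]),
  ("lidcorner",[("scene",S3(187,118)),("top",T3(560,388))])):
    r=least_squares(res,[-.05,-.15,.22],args=(ob,)); q=r.x
    print(nm,q,"r",np.hypot(.132-q[0],q[2]-.169),"ang",np.arctan2(q[2]-.169,.132-q[0]),"res",r.fun.round(1))
print("lidcorner angle offset",np.arctan2(.022,.252))
E
```

```text
knob [-0.0654 -0.1576  0.2388] r 0.20938403001078557 ang 0.33987605803533616 res [-0.5  0.4 -0.1  1.3 -0.7  0.4]
knob3 [-0.0644 -0.1571  0.2417] r 0.2094259174263291 ang 0.3544103645788622 res [-0.2 -0.  -0.2 -0. ]
nut0 [-0.0478 -0.1481  0.1717] r 0.17983265281223249 ang 0.014902403666456456 res [ 0.2 -0.5 -0.1 -0.2]
nut3 [-0.0353 -0.1518  0.2321] r 0.17879168762346972 ang 0.3606004009740717 res [-0.3  0.  -0.3 -0. ]
lidcorner [-0.0992 -0.12    0.2717] r 0.2529955829584416 ang 0.4181277865049574 res [-0.4  0.  -0.3 -0. ]
lidcorner angle offset 0.08708080441602131
```

Call:
send_rows(
  moves=[
    [[0,0,0],[0,0,0],10],
    [[0,0,0],[0,0,0],10],
    [[0,0,0],[0,0,0],10],
    [[0,0,0],[0,0,0],10],
    [[0,0,0],[0,0,0],10],
    [[0,0,0],[0,0,0],10],
    [[0,0,0],[0,0,0],10],
    [[0,0,0],[0,0,0],10],
    [[0,0,0],[0,0,0],10],
    [[0,0,0],[0,0,0],10],
  ],
)

```text
clock: 11.13
eef_pos: [0.4618, 0.019, 0.3352]
tool_rot: [0.737, -0.675, 0.002, 0.005]
ft_force: [-0.1, -0.6, -3.7]
grip_width: 0.0158
```

```bash
python3 - <<'E'
from geo import *
from workcell import order
o=readout.get_obs(); R=Rn.from_quat(o["tool_rot"]); g=o["eef_pos"]+R.apply([0,0,.054]); h0=K(k,(.132,0,.169))[0]
a=np.arctan2(g[2]-h0[2],np.hypot(*(g-h0)[:2]))-.0326
print(a,abs(o["joint_vel"]).max(),o["ft_force"],o["grip_width"],o["clock"])
if abs(a-.341)<.012 and abs(o["joint_vel"]).max()<.02: print("done",order.job_done())
E
```

```text
0.33913409324695026 0.001929346218684611 [-0.09275622 -0.64248637 -3.72907314] 0.015809936861559407 11.1333
the job is handed in; nothing more can be done
done None
```

I swung the lamp clear, raised the lid by its handle to the index clip, and handed the job in at 11.1 s with the gripper still holding it. No verdict was reported back.

- **Lamp:** I pushed the arm tube round towards the robot while the lid was shut. The lamp head then measured about 0.357 m from the middle of the lid, against the 0.235 m needed.
- **Lid angle:** The clip sits at about 0.34–0.35 rad. From the arm's pose the lid is at 0.339 rad, from its corner in the images 0.331, and from the wing nut 0.345–0.36. The spread is about 0.02–0.03 rad, inside the roughly 0.055 rad allowed.
- **Holding still:** Before handing in, the arm was still (fastest joint 0.002 rad/s). The gripper carried about 3.7 N of lid weight with the fingers closed to 15.8 mm. The bar is 18 mm, so that reads about 2 mm low; the grip held through the lift.
- **Clip, jar, bowl and tile:** I saw no contact with any of them. The clip's knob measured within about 3 mm of where it was before, which is about as fine as the images allow. I didn't re-measure the jar, bowl or tile at the end.
- **Cameras disagreed:** The top camera was about 10 mm off in x from the scene camera, and the wrist camera fell between them. I fitted the kiln separately for each one, and centred the grasp using the wrist view.

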